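Aim the fume extractor at the heat sink and open its damper

ROBOT

A 6-joint arm with a two-finger parallel gripper is mounted at the origin on the work surface. World frame = base frame: x ahead of the robot, y to its left, z up, the work surface at z = 0. Lengths are in m, angles in degrees, forces in N, time in s.
With the tool pointing down it reaches from about 0.4 to 0.825 m from the base axis. Payload 7 kg.
Tool frame: the origin (TCP) lies at the very end of the fingers, on their centre line; the grasp point (between the pads) lies 19 mm behind it; z points along the fingers, y is the line along which they close (so a half turn about z gives the same grasp; the last joint's range is limited). The gripper opens to 88 mm and grips with 3 to 60 N. Pads are 19 mm wide; open, the fingers measure 130 mm over their backs; the gripper's body (78 mm by 193 mm) begins 47 mm behind the grasp point.
Start: joints at [-58.608, 20.546, 0.682, 0, -70.136, -16.507], TCP at [0.173, -0.652, 0.227] pointing down, gripper open.
Joint ranges: [-176.03, 176.03], [-82.01, 121.73], [-58.28, 71.71], [-173.87, 95.51], [-174.79, -0.11], [-173.66, 173.66]. Speed limits (degrees/s): [136.94, 136.94, 172.46, 180, 180, 180].

INTERFACE

Orientations are given as [roll, pitch, yaw] about the fixed x, y, z axes, in that order (R = Rz(yaw) Ry(pitch) Rx(roll)).
In Python, from plant import get_state, imaging, r, finder gives the robot as it stands.
- The arm moves only by the shell command python3 -m handwheel 'ROWS' [FORCE]. ROWS is JSON, a list of rows, each a list of 5 numbers: the closure, from 0 (fully open) to 1 (shut), then the shift along the world's x, y, z in cm, then the turn about the world's z in degrees. A call has 1 to 8 rows; each row is the pose to reach, as a shift and turn from the pose commanded when the call began; what a row does not reach only later rows make up. A row lasts 1/8 s, in which the tool goes at most 62.5 mm and 10.7 degrees, less where a joint would pass 70% of its speed; a pose out of reach is approached as far as the arm can. A call with a gripper value outside its range is refused whole. The fingers move at their own pace and stop on an object; FORCE is the grip in N (left out, the last holds). Time passes only in rows, so rows that repeat a pose let the fingers close. It gives the time, the measured TCP pose, the force, the opening and the grip force at its end, in the units of the state.
- get_state(): the state, without advancing time (a new reading comes with each control period).
- imaging.capture(name): name is "scene" or "side" or "wrist"; returns (picture, depth): 384x512x3 uint8, red, green, blue; 384x512 float32, m along the optical axis (not along the pixel's ray), 0 where there is no reading.
- imaging.get_calibration(name): a dict with "fx", "fy", "cx", "cy" (pixels), "rvec" (rotation vector, rad) and "tvec" (3), from world to camera coordinates, as OpenCV has them; the wrist camera has in their place "hand_eye" (4x4, takes a point from camera to tool coordinates, whose origin is the TCP and whose axes are the flange's). Camera axes: x right, y down, z forward; pixel columns grow to the right and rows downward; lengths in m; the calibration is good to about 2 mm. A picture is of the moment at which its call begins: read the wrist's pose just before it. get_calibration takes no time and is no camera call.
- r.close_job(): hands the job in; it is judged then, once.
Trained networks look in the newest picture that a camera, given by its name, has taken for a name from the list of things; names that differ only in an ending like _2 or _b are one class to them, and where a whole thing is asked for, a point or a joint stands for the part that bears it (a point fixed in the world has none). Each returns a list of dicts, best first, with "p" (0 to 1); they miss things now and then, are a little off and sometimes report something else, mostly with a low value. They report only what shows in the picture. A call takes as long as a camera call. They do not tell look-alikes from the thing itself.
- finder.cut_out(camera, query): "region" (384x512 bool, what is visible of it) and "pixel" ([column, row] in pixels, amid what is visible of it).
The state is a dict: "time_s": time; "joints": joint angles; "qd": joint speeds; "joint_torque": joint torques, N m; "tcp_pos": TCP position; "eef_rot": TCP orientation; "contact_force": force on the tool from outside, world axes, zero at the start; "moment": the same for the moment, N m; "gripper_width": finger opening in m; "gripper_force": force on a finger pad.
Only numpy, scipy, OpenCV 4.12 (cv2) and the standard library are available. Lean on these libraries where they do the work, as an engineer would, in place of code of your own. Each camera call takes 0.05 s, during which the arm holds its last target. There are 200 camera calls.

TASK

Get the bench fume extractor ready for soldering on the finned heat sink: with a fingertip push its nozzle round on its swivel until it points straight at the middle of the heat sink, and only then push the damper lever over until it rests against its stop, leaving the nozzle aimed. Only push the nozzle and the lever, do not pinch either of them; do not lift, tip or shove the extractor, and leave the heat sink and everything else on the bench where it is.

Things in the scene. Friction and masses are not known exactly. Their poses are not given: they have to be found in the camera images.
- extractor: Grey desktop fume extractor, a loose, 3 kg low box on rubber feet, 170 x 180 mm, top 42 mm above the bench. Origin on the bench right under the nozzle's swivel axis; its x axis points roughly away from the robot, y to the left, and the box spans x -100 to +70, y -90 to +90 mm. On it stand the swivelling nozzle and, at its rear right corner (towards the robot), the damper lever.
- nozzle (a joint): Swivel of the nozzle about the vertical axis, rad: 0 along the extractor's +x, positive anticlockwise seen from above (towards the extractor's +y); stops at -1.9 and +1.9. Stiff swivel: it stays where it is left, and about 1.2 N turns it at 110 mm from the axis.
- nozzle_pivot (a point): Point on the vertical swivel axis at mid height of the nozzle, 71 mm above the bench. The turret round it is 60 mm in diameter, its top 98 mm above the bench.
- nozzle_mouth (a point): Centre of the nozzle's open mouth, 150 mm from the swivel axis and 71 mm above the bench; its x axis points straight out of the nozzle, z up. The flat grey fishtail nozzle stands out from the turret and is a box 44 mm wide over the walls near the turret and 70 mm at the mouth, from 50 to 92 mm above the bench.
- nozzle_left: Left side wall of the nozzle (as seen looking out along it), 127 mm long, 4 mm thick, 50 to 92 mm above the bench; origin at its centre, 87 mm out from the swivel axis. Pushing on its outside turns the nozzle clockwise.
- nozzle_right: Right side wall, mirror image of the left; pushing on its outside turns the nozzle anticlockwise.
- damper (a joint): Damper lever's angle about its upright pivot, rad: 0 shut, 0.87 open, hard against its stop; it grows anticlockwise seen from above, so the lever is pushed from its robot side, away from the robot. It starts at or near 0 and stays where it is left; about 1.3 N at 75 mm from the pivot moves it.
- damper_pivot (a point): On the axis of the lever's pivot, 62 mm above the bench, at x -70, y -60 mm in the extractor's frame.
- damper_tip (a point): Free end of the damper lever, 100 mm from its pivot, 62 mm above the bench. The lever is a straight black bar 14 mm wide, 48 to 76 mm above the bench, that sticks out over the right side of the extractor. Its x axis runs outward along the lever.
- damper_near: The half of the lever bar on its pushed side (clockwise side, towards the robot), 86 x 7 x 28 mm; origin at its centre, 57 mm from the pivot.
- damper_far: The other half of the lever bar (anticlockwise side, away from the robot), same size.
- heatsink: Finned bare aluminium heat sink, 90 x 70 mm, 50 mm tall, upright fins, 0.45 kg, loose; origin at the centre of its underside. Stands beyond the extractor, to its left or its right.
- heatsink_mid (a point): Middle of the heat sink, 25 mm above the bench.
- enclosure: Plain aluminium instrument box with a flat lid, 94 x 74 x 50 mm, loose, on the other side from the heat sink; not the thing to aim at. Origin at the centre of its underside, as for all below.
- solder_reel: Reel of solder standing on its flange, 64 mm diameter, 50 mm tall, beyond the extractor.
- flux_jar: Amber jar, 48 mm diameter, 65 mm tall, left of the extractor.
- tip_tin: Small open steel tin, 64 mm diameter, 45 mm tall, right of the extractor.
- screwdriver: Screwdriver lying on the bench at the left.
- router: White flat box with rounded edges, 120 x 100 x 26 mm, at the right.
- multimeter: Hand multimeter lying on its back, 150 x 80 x 34 mm, at the left.
Not all that is in view belongs to the job. Leave any red look-alike of the heatsink alone.

How it is judged (in metres and radians):
On the way, in this order (a step that is already met when the one before it is completed fails the run):
1. the nozzle points at the middle of the heat sink and is at rest, the damper still shut (y of heatsink_mid in the frame of nozzle_mouth between -0.02 and 0.02 m and x of heatsink_mid in the frame of nozzle_mouth above 0 m and velocity of joint nozzle between -0.05 and 0.05 rad/s and value of joint damper below 0.3 rad), for 0.4 s.
2. the damper lever is against its stop (value of joint damper above 0.8 rad), for 0.2 s.
At the end, for the whole second after the job is handed in: The nozzle's centre line passes within 20 mm of the heat sink's middle, seen from above, with the heat sink in front of the mouth; the nozzle is at rest; the damper lever is at 0.80 rad or more (stop at 0.87) (y of heatsink_mid in the frame of nozzle_mouth between -0.02 and 0.02 m and x of heatsink_mid in the frame of nozzle_mouth above 0 m and velocity of joint nozzle between -0.05 and 0.05 rad/s and value of joint damper above 0.8 rad); the robot touches nothing.
It fails at once if the extractor is shoved more than 20 mm, lifted or tipped (distance of extractor from where it was at the start of the episode above 0.02 m or height (world z) of extractor above 0.008 m or angle between extractor's own z axis and vertical above 0.06 rad).
It fails at once if the nozzle is pinched from both sides (contact force between the fingers and nozzle_left above 1.5 N and contact force between the fingers and nozzle_right above 1.5 N).
It fails at once if the damper lever is pinched from both sides (contact force between the fingers and damper_near above 1.5 N and contact force between the fingers and damper_far above 1.5 N).
It fails at once if the heat sink or a bystander is moved more than 20 mm (distance of any of heatsink, enclosure, solder_reel, flux_jar, tip_tin, screwdriver, router, multimeter from where it was at the start of the episode above 0.02 m).
It also fails if it takes over 64 s, if anything falls off the work surface, if the arm or the gripper's body presses on something with over 40 N, if the wrist force passes 120 N, or if a joint passes its speed limit or range.

## Working session

There is one attempt and no reset: what is moved stays moved. The work goes in short steps, Python scripts to look and compute and a shell command to move; the robot and the scene stay as the last step left them, time stands still between calls to the robot, and variables do not carry over. Pictures are saved under pics/ and viewed, at most 10 in all, crops included, and the job is handed in when it is done.

```bash
mkdir -p pics; cat > h.py <<'E'
import numpy as np, cv2
from plant import get_state, imaging, r, finder
def cloud(cam, d):
    c=imaging.get_calibration(cam); v,u=np.indices(d.shape)
    P=np.stack([(u-c['cx'])*d/c['fx'],(v-c['cy'])*d/c['fy'],d],-1)
    R=cv2.Rodrigues(np.array(c['rvec'],float))[0]; t=np.array(c['tvec']).ravel()
    return (P-t)@R
def save(name,im): cv2.imwrite('pics/'+name,im[...,::-1])
E
cat > a.py <<'E'
from h import *
for cam in ['scene','side']:
    im,d=imaging.capture(cam); save(cam+'0.png',im); W=cloud(cam,d); np.save(cam+'W.npy',W); np.save(cam+'I.npy',im)
    for q in ['extractor','nozzle_mouth','nozzle_left','nozzle_right','damper_tip','heatsink','enclosure','solder_reel','flux_jar','tip_tin']:
        for o in finder.cut_out(cam,q)[:2]:
            m=o['region']&(d>0); p=W[m]
            if len(p)<5: continue
            print(cam,q,round(o['p'],2),np.round(o['pixel']),m.sum(),'med',np.median(p,0).round(3),'lo',np.percentile(p,3,0).round(3),'hi',np.percentile(p,97,0).round(3))
print(get_state()['time_s'])
E
python3 a.py
```

```text
scene extractor 0.6 [325. 176.] 226 med [0.502 0.273 0.041] lo [0.455 0.257 0.001] hi [0.513 0.298 0.065]
scene extractor 0.59 [271. 200.] 2658 med [0.602 0.027 0.044] lo [ 0.485 -0.077  0.019] hi [0.723 0.118 0.094]
scene nozzle_mouth 0.97 [279. 209.] 1000 med [0.667 0.046 0.09 ] lo [0.568 0.012 0.05 ] hi [0.727 0.09  0.095]
scene nozzle_left 0.49 [281. 212.] 1021 med [0.665 0.046 0.09 ] lo [0.564 0.013 0.049] hi [0.727 0.09  0.095]
scene nozzle_right 0.46 [275. 215.] 112 med [0.682 0.026 0.074] lo [0.616 0.021 0.054] hi [0.734 0.03  0.092]
scene damper_tip 0.7 [235. 181.] 261 med [ 0.497 -0.061  0.069] lo [ 0.43  -0.11  -0.001] hi [ 0.524 -0.017  0.078]
scene damper_tip 0.43 [298. 224.] 5 med [0.719 0.092 0.071] lo [0.714 0.091 0.064] hi [0.722 0.092 0.077]
scene heatsink 0.96 [214. 165.] 525 med [ 0.385 -0.128  0.044] lo [ 0.33  -0.169  0.001] hi [ 0.4   -0.085  0.05 ]
scene heatsink 0.93 [178. 256.] 682 med [ 0.742 -0.286  0.031] lo [ 0.688 -0.327  0.001] hi [ 0.778 -0.248  0.051]
scene enclosure 0.97 [343. 228.] 722 med [0.74  0.254 0.047] lo [ 0.671  0.215 -0.   ] hi [0.778 0.2
[... 1315 characters left out ...]
  0.05 ] hi [ 0.51  -0.011  0.08 ]
side heatsink 0.84 [320. 216.] 645 med [ 0.349 -0.105  0.043] lo [ 0.322 -0.167  0.003] hi [ 0.393 -0.08   0.052]
side heatsink 0.7 [281. 162.] 390 med [ 0.711 -0.271  0.041] lo [ 0.676 -0.33   0.005] hi [ 0.76  -0.245  0.053]
side enclosure 0.96 [172. 210.] 591 med [0.697 0.266 0.049] lo [0.67  0.203 0.001] hi [0.79  0.304 0.053]
side solder_reel 0.53 [211. 174.] 107 med [0.811 0.026 0.05 ] lo [ 0.791 -0.009  0.014] hi [0.837 0.047 0.053]
side flux_jar 0.82 [205. 244.] 358 med [0.472 0.288 0.041] lo [0.462 0.263 0.005] hi [0.499 0.303 0.067]
side tip_tin 0.74 [323. 177.] 220 med [ 0.507 -0.303  0.032] lo [ 0.482 -0.341  0.003] hi [ 0.54  -0.281  0.046]
1.1
```

```bash
python3 - <<'E'
from h import *
S=np.load('sceneI.npy'); D=np.load('sideI.npy')
cv2.imwrite('pics/v1.png',cv2.resize(S[120:320,80:400],None,fx=2.5,fy=2.5,interpolation=cv2.INTER_CUBIC)[...,::-1])
W=np.concatenate([np.load('sceneW.npy').reshape(-1,3),np.load('sideW.npy').reshape(-1,3)])
def box(a,b): return W[((W>a)&(W<b)).all(1)]
def rect(p,n): print(n,len(p),cv2.minAreaRect((p[:,:2]*1000).astype(np.float32)), p.mean(0).round(3))
rect(box([.64,-.38,.04],[.82,-.2,.056]),'hs top')
rect(box([.29,-.2,.04],[.42,-.06,.056]),'hs2 top')
rect(box([.4,-.12,.034],[.72,.16,.046]),'ext top')
rect(box([.42,-.16,.070],[.55,-.0,.080]),'lever top')
rect(box([.5,-.03,.086],[.78,.14,.0925+.002]),'nozzle top')
rect(box([.5,-.03,.0965],[.78,.14,.105]),'turret top')
E
```

```text
hs top 502 ((727.3866577148438, -289.721923828125), (96.49504852294922, 79.76883697509766), 20.371231079101562) [ 0.727 -0.287  0.048]
hs2 top 708 ((361.56805419921875, -126.28913116455078), (79.15310668945312, 93.59109497070312), 3.5723419189453125) [ 0.36  -0.124  0.047]
ext top 2283 ((563.2733154296875, 33.45668029785156), (177.56011962890625, 191.9687042236328), 1.3667881488800049) [0.556 0.044 0.041]
lever top 248 ((500.90277099609375, -67.34034729003906), (113.48827362060547, 51.5432014465332), 66.46121215820312) [ 0.495 -0.058  0.075]
nozzle top 1052 ((638.7385864257812, 48.61186981201172), (186.93392944335938, 71.34032440185547), 9.297419548034668) [0.652 0.052 0.091]
turret top 44 ((602.3197021484375, 49.454307556152344), (97.84459686279297, 50.97178268432617), 12.331860542297363) [0.579 0.039 0.098]
```

View pics/v1.png

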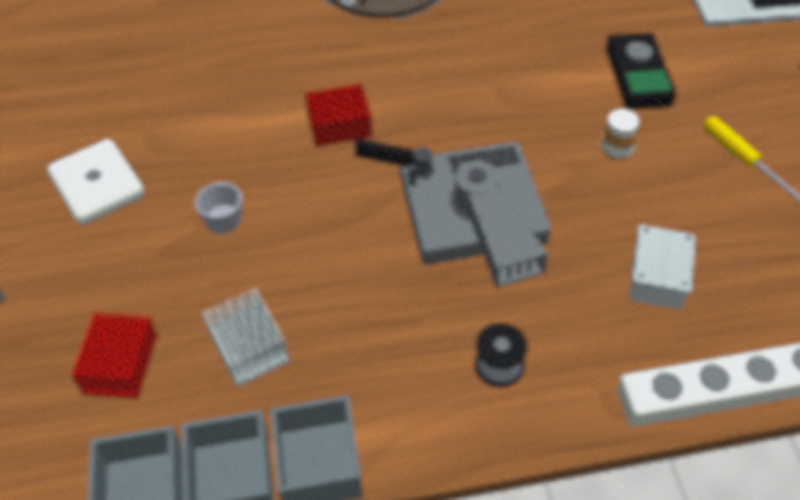

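```bash
python3 - <<'E'
from h import *
s=get_state(); print(s['eef_rot'],s['tcp_pos'],s['gripper_width'])
print(imaging.get_calibration('wrist'))
E
python3 -m handwheel '[[1,3.3,5.2,0,0],[1,6.6,10.4,0,0],[1,10,15.5,0,0],[1,13.3,20.7,0,0],[1,16.6,26,0,0],[1,20,31,0,0],[1,23,36,1,0],[1,26.7,41,3,0]]' 20
```

```text
[-1.79996830e+02 -2.02721261e-04 -1.65113443e+02] [ 0.17336135 -0.65235073  0.22658091] 0.087768977773403
{'fx': 289.0823248575484, 'fy': 289.0823248575484, 'cx': 257.26224095988374, 'cy': 192.07105041095707, 'hand_eye': array([[ 1.93401854e-04, -9.61126480e-01, -2.76108407e-01,
         7.38180533e-02],
       [ 9.99999897e-01,  7.23999256e-05,  4.48433822e-04,
        -1.39525510e-03],
       [-4.11011392e-04, -2.76108466e-01,  9.61126395e-01,
        -1.57489875e-01],
       [ 0.00000000e+00,  0.00000000e+00,  0.00000000e+00,
         1.00000000e+00]])}
time_s: 2.1
tcp_pos: [0.4389, -0.2426, 0.2559]
eef_rot: [180.0, -0.0, -165.1]
contact_force: [0.3, -0.8, 0.4]
gripper_width: 0.013
gripper_force: 0.0
```

```bash
python3 -m handwheel '[[1,3,4.6,0,0],[1,6,9.2,0,0],[1,9,13.8,0,0],[1,12,18.5,0,0],[1,15,23,0,0],[1,18,27.8,0,0],[1,21,32.4,0,0],[1,23.6,37,0,0]]'
cat >> h.py <<'E'
from scipy.spatial.transform import Rotation as Ro
def wcloud(name=None):
    s=get_state(); im,d=imaging.capture('wrist'); c=imaging.get_calibration('wrist'); H=np.array(c['hand_eye'])
    v,u=np.indices(d.shape); P=np.stack([(u-c['cx'])*d/c['fx'],(v-c['cy'])*d/c['fy'],d],-1)
    T=P@H[:3,:3].T+H[:3,3]; R=Ro.from_euler('xyz',s['eef_rot'],degrees=True).as_matrix()
    W=T@R.T+s['tcp_pos']; W[d<=0]=np.nan
    if name: save(name,im)
    return im,W,s
def sel(W,a,b):
    p=W.reshape(-1,3); return p[((p>a)&(p<b)).all(1)]
E
python3 - <<'E'
from h import *
im,W,s=wcloud('w1.png'); np.save('w1.npy',W)
print(s['tcp_pos'],s['time_s'])
def rect(p,n): print(n,len(p),np.round(np.concatenate([np.ravel(x) for x in cv2.minAreaRect((p[:,:2]*1000).astype(np.float32))]),1), p.mean(0).round(4))
rect(sel(W,[.4,-.12,.034],[.72,.16,.048]),'ext top')
rect(sel(W,[.5,-.05,.0955],[.64,.14,.11]),'turret')
rect(sel(W,[.62,-.05,.086],[.78,.14,.0955]),'nozzle')
rect(sel(W,[.42,-.16,.068],[.56,-.0,.082]),'lever')
rect(sel(W,[.64,-.38,.04],[.82,-.2,.06]),'hs')
E
```

```text
time_s: 3.1
tcp_pos: [0.6757, 0.1272, 0.2557]
eef_rot: [-180.0, 0.0, -165.1]
contact_force: [0.0, -1.2, 0.1]
gripper_width: 0.0003
gripper_force: 0.0
[0.67566646 0.12716167 0.25565467] 3.1
ext top 15066 [564.4  37.4 170.8 179.6   1.1] [0.5629 0.0457 0.0416]
turret 489 [578.7  35.4  42.8  23.6  71.8] [0.5794 0.0376 0.0974]
nozzle 4977 [672.   53.4 112.4  68.2  10.6] [0.674  0.0541 0.0915]
lever 77 [534.3 -43.1   6.   10.5   1.9] [ 0.5353 -0.0417  0.0734]
hs 0 [0. 0. 0. 0. 0.] [nan nan nan]<stdin>:4: RuntimeWarning: Mean of empty slice.
  ret = um.true_divide(
```

View pics/w1.png

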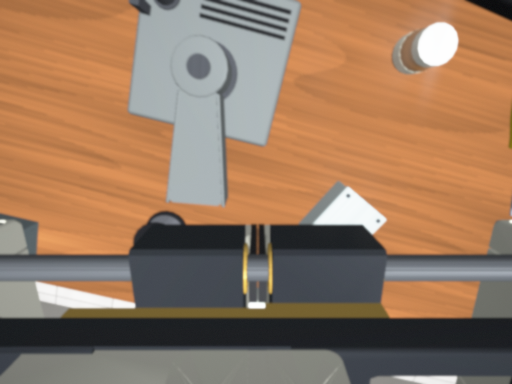

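```bash
python3 -m handwheel '[[1,0,0,-5,0],[1,0,0,-10,0],[1,0,0,-15,0],[1,0,0,-18,0],[1,0,0,-19.5,0],[1,0,0,-19.5,0]]'
python3 - <<'E'
import numpy as np
from plant import get_state
s=get_state();print(s['joints'],s['tcp_pos'])
for p in range(10,-66,-5):
    a=np.radians(p);u=np.array([np.cos(a),np.sin(a)]);n=np.array([-u[1],u[0]])
    q=np.array([.5794,.0377])+.110*u+.053*n
    print(p,p-10,((q-s['tcp_pos'][:2])*100).round(1))
E
```

```text
time_s: 3.9
tcp_pos: [0.6746, 0.1253, 0.0601]
eef_rot: [-180.0, -0.1, -165.1]
contact_force: [0.8, 0.0, 0.2]
gripper_width: 0.0009
gripper_force: 0.0
[ 2.67589768e+01  2.92538509e+01 -8.76178259e+00  7.89802367e-03
 -5.20619413e+01 -1.01876923e+02] [0.67456706 0.12529264 0.06013369]
10 0 [ 0.4 -1.6]
5 -5 [ 1.  -2.5]
0 -10 [ 1.5 -3.5]
-5 -15 [ 1.9 -4.4]
-10 -20 [ 2.2 -5.4]
-15 -25 [ 2.5 -6.5]
-20 -30 [ 2.6 -7.5]
-25 -35 [ 2.7 -8.6]
-30 -40 [ 2.7 -9.7]
-35 -45 [  2.5 -10.7]
-40 -50 [  2.3 -11.8]
-45 -55 [  2.  -12.8]
-50 -60 [  1.6 -13.8]
-55 -65 [  1.1 -14.7]
-60 -70 [  0.6 -15.6]
-65 -75 [ -0.1 -16.5]
```

```bash
python3 -m handwheel '[[1,0.4,-1.6,0,0],[1,1,-2.5,0,-5],[1,1.5,-3.5,0,-10],[1,1.9,-4.4,0,-15],[1,2.2,-5.4,0,-20],[1,2.5,-6.5,0,-25],[1,2.6,-7.5,0,-30],[1,2.6,-7.5,0,-30]]'
cat > n.py <<'E'
from h import *
import sys
im,W,s=wcloud(sys.argv[1]); np.save('w.npy',W); print(s['tcp_pos'],s['eef_rot'],s['time_s'])
p=sel(W,[.4,-.2,.085],[.8,.2,.0955]); v=p[:,:2]-[.5794,.0377]; r_=np.hypot(*v.T); k=(r_>.05)&(r_<.155); v=v[k]
print('n',k.sum(),'median ang',np.degrees(np.median(np.arctan2(v[:,1],v[:,0]))), cv2.minAreaRect((v*1000).astype(np.float32)))
e=sel(W,[.4,-.12,.034],[.72,.16,.048]); print('ext',cv2.minAreaRect((e[:,:2]*1000).astype(np.float32)))
E
python3 n.py w2.png
```

```text
time_s: 4.9
tcp_pos: [0.7018, 0.0495, 0.0625]
eef_rot: [179.9, 0.1, 164.9]
contact_force: [-0.5, 1.0, -0.6]
gripper_width: 0.0003
gripper_force: 0.0
[0.70176806 0.04945404 0.06247249] [1.79930182e+02 1.28223305e-01 1.64853049e+02] 4.9
n 14432 median ang -22.836899467438712 ((94.88196563720703, -19.36669921875), (83.7864761352539, 105.60445404052734), 65.70747375488281)
ext ((594.2978515625, 37.580909729003906), (109.88399505615234, 180.74984741210938), 0.12806983292102814)
```

View pics/w2.png

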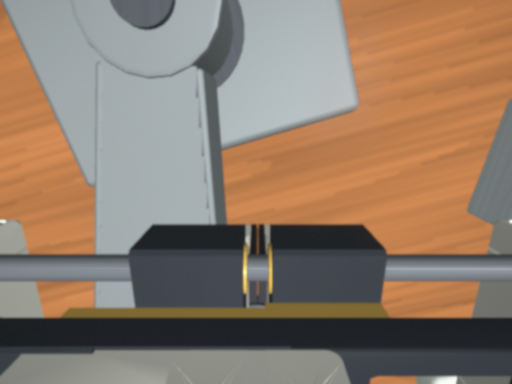

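```bash
python3 -m handwheel '[[1,0.1,-1.1,0,-5],[1,0.1,-2.2,0,-10],[1,-0.1,-3.2,0,-15],[1,-0.3,-4.3,0,-20],[1,-0.6,-5.3,0,-25],[1,-1,-6.3,0,-30],[1,-1.3,-6.8,0,-33],[1,-1.3,-6.8,0,-33]]'
cat > v.py <<'E'
from h import *
P=[]
for cam in ['scene','side']:
    im,d=imaging.capture(cam); W=cloud(cam,d); P.append(W.reshape(-1,3))
    import sys; save(cam+sys.argv[1]+'.png',im)
    for W_,n in [(W,cam)]:
        for lo,hi in [((.4,-.2,.086),(.8,.2,.0955))]:
            v=sel(W_,lo,hi)[:,:2]-[.5794,.0377]; r_=np.hypot(*v.T); k=(r_>.04)&(r_<.158); a=np.degrees(np.arctan2(v[k,1],v[k,0])); print(n,k.sum(),np.percentile(a,[5,50,95]).round(1))
E
python3 v.py 3; python3 n.py w3.png
```

```text
time_s: 5.95
tcp_pos: [0.688, -0.0176, 0.0615]
eef_rot: [179.9, 0.0, 132.0]
contact_force: [-0.0, -0.2, 0.6]
gripper_width: 0.0005
gripper_force: 0.0
scene 156 [-63.4 -53.1 -37.5]
side 253 [-73.7 -51.5 -25.9]
[ 0.68792105 -0.01727107  0.06114802] [1.79978726e+02 1.27557328e-02 1.32016807e+02] 6.05
n 14165 median ang -55.02907102758224 ((66.45176696777344, -66.03508758544922), (87.58638763427734, 97.9384536743164), 38.58916473388672)
ext ((602.6890869140625, 15.066413879394531), (210.16677856445312, 97.78623962402344), 42.3431396484375)
```

```bash
python3 -m handwheel '[[1,2,1.5,0,0],[1,3,2.2,4,0],[1,3,2.2,9,0],[1,3,2.2,14,0],[1,3,2.2,19,0],[1,3,2.2,22,0],[1,3,2.2,22,0]]'
python3 n.py w4.png
python3 - <<'E'
from h import *
W=np.load('w.npy')
p=sel(W,[.4,-.2,.086],[.8,.2,.0955])[:,:2]-[.5794,.0377]
print(cv2.minAreaRect((p*1000).astype(np.float32)))
r_=np.hypot(*p.T);a=np.degrees(np.arctan2(p[:,1],p[:,0]))
for lo in range(40,150,15):
    k=(r_>lo/1e3)&(r_<(lo+15)/1e3)
    if k.sum()>20: print(lo,k.sum(),np.percentile(a[k],[1,50,99]).round(1))
E
```

```text
time_s: 6.98
tcp_pos: [0.7189, 0.0049, 0.2843]
eef_rot: [179.7, 0.2, 132.0]
contact_force: [0.3, -0.3, -0.8]
gripper_width: 0.0003
gripper_force: 0.0
[0.71893162 0.00487466 0.28432157] [1.79737353e+02 1.72375019e-01 1.31980575e+02] 6.975
n 4082 median ang -50.536850677201535 ((61.793182373046875, -75.52769470214844), (68.05915832519531, 107.19820404052734), 38.941986083984375)
ext ((565.2724609375, 36.570560455322266), (169.14016723632812, 180.63304138183594), 1.1078459024429321)
((39.20174026489258, -47.011680603027344), (68.08673095703125, 179.6776885986328), 38.69705581665039)
40 581 [-82.  -50.1 -19.2]
55 588 [-74.7 -50.4 -26.2]
70 588 [-70.7 -50.4 -30.3]
85 597 [-68.4 -50.8 -33. ]
100 611 [-66.9 -50.5 -34.5]
115 621 [-65.4 -50.6 -35.9]
130 626 [-64.3 -50.7 -37. ]
145 255 [-63.8 -50.8 -37.5]
```

```bash
python3 -m handwheel '[[1,0,-5,0,0],[1,0,-10,0,0],[1,0,-15,0,0],[1,0,-20,0,0],[1,-1,-24,0,0],[1,-1,-27,0,0],[1,-1,-27,0,0]]'
python3 - <<'E'
from h import *
im,W,s=wcloud('w5.png'); print(s['tcp_pos'])
p=sel(W,[.64,-.4,.035],[.82,-.2,.06]); b=cv2.minAreaRect((p[:,:2]*1000).astype(np.float32)); print(len(p),b)
d=np.array(b[0])/1000-[.5794,.0377]; print(np.degrees(np.arctan2(d[1],d[0])),np.hypot(*d))
E
```

```text
time_s: 7.9
tcp_pos: [0.7068, -0.2675, 0.2783]
eef_rot: [-179.9, -0.1, 131.8]
contact_force: [0.1, 1.1, 0.3]
gripper_width: 0.0005
gripper_force: 0.0
[ 0.70677164 -0.26752439  0.27830258]
2656 ((728.254150390625, -291.0972595214844), (90.02883911132812, 70.59970092773438), 19.796367645263672)
-65.64263367232883 0.3609227008063543
```

View pics/w5.png

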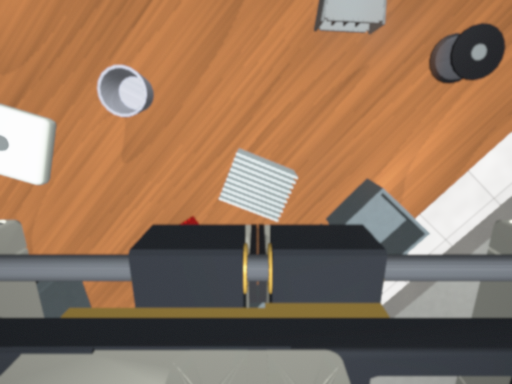

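```bash
python3 -m handwheel '[[1,1,6,0,0],[1,1,12,0,0],[1,1,18,0,0],[1,1,24,0,0],[1,1,27,0,0],[1,1,27,-6,0],[1,1,27,-12,0],[1,1,27,-17,0]]'
python3 -m handwheel '[[1,0,0,-5,0],[1,0,0,-5,0],[1,-1.5,-1.1,-5,0],[1,-3,-2.2,-5,0],[1,-3.7,-3.5,-5,-7],[1,-4.4,-4.4,-5,-12],[1,-4.9,-4.9,-5,-15],[1,-4.9,-4.9,-5,-15]]'
python3 -m handwheel '[[1,2,1,0,0],[1,3.5,2,0,0],[1,3.5,2,5,0],[1,3.5,2,10,0],[1,3.5,2,15,0],[1,3.5,2,20,0],[1,3.5,2,22,0],[1,3.5,2,22,0]]'
cat > m.py <<'E'
from h import *
import sys
im,W,s=wcloud(sys.argv[1])
p=sel(W,[.4,-.2,.086],[.8,.2,.0955])[:,:2]-[.5794,.0377]
print(cv2.minAreaRect((p*1000).astype(np.float32)))
r_=np.hypot(*p.T);a=np.degrees(np.arctan2(p[:,1],p[:,0]))
for lo in range(55,150,15):
    k=(r_>lo/1e3)&(r_<(lo+15)/1e3)
    if k.sum()>20: print(lo,k.sum(),np.percentile(a[k],[1,50,99]).round(1))
e=sel(W,[.4,-.12,.034],[.72,.16,.048]); print('ext',cv2.minAreaRect((e[:,:2]*1000).astype(np.float32)))
l=sel(W,[.4,-.2,.068],[.6,-.0,.082]); print('lever',len(l),cv2.minAreaRect((l[:,:2]*1000).astype(np.float32)),s['time_s'])
E
python3 m.py w6.png
```

```text
time_s: 8.95
tcp_pos: [0.7162, 0.0061, 0.1077]
eef_rot: [-179.9, -0.1, 132.0]
contact_force: [0.4, -1.0, 0.1]
gripper_width: 0.0006
gripper_force: 0.0
time_s: 9.95
tcp_pos: [0.669, -0.0447, 0.0627]
eef_rot: [179.9, 0.0, 116.9]
contact_force: [0.6, 0.2, 0.1]
gripper_width: 0.0004
gripper_force: 0.0
time_s: 10.95
tcp_pos: [0.7047, -0.024, 0.2834]
eef_rot: [179.8, 0.1, 116.9]
contact_force: [-0.1, 0.2, -0.3]
gripper_width: 0.0006
gripper_force: 0.0
((25.526098251342773, -55.54784393310547), (68.24879455566406, 179.9466094970703), 23.476911544799805)
55 579 [-90.1 -65.7 -41.7]
70 581 [-86.  -66.  -45.5]
85 597 [-83.7 -65.5 -48.4]
100 606 [-82.2 -66.1 -50.1]
115 606 [-80.7 -66.3 -51.5]
130 617 [-79.8 -66.  -52.4]
145 260 [-79.2 -66.  -53.1]
ext ((565.1759643554688, 36.625160217285156), (169.25682067871094, 180.2545623779297), 1.1057813167572021)
lever 1437 ((503.98724365234375, -69.02496337890625), (112.96111297607422, 45.94537353515625), 67.0051040649414) 10.95
```

```bash
cat > lev.py <<'E'
from h import *
def lever(W):
    pv=np.array([.5106,-.0236]); l=sel(W,[.4,-.2,.070],[.62,.02,.082])[:,:2]-pv
    r_=np.hypot(*l.T); k=(r_>.045)&(r_<.105); l=l[k]; a=np.degrees(np.arctan2(l[:,1],l[:,0])); r_=r_[k]
    print('lever n',len(a),'ang',np.percentile(a,[2,50,98]).round(1),'rmax',r_.max()); return np.median(a)
E
python3 - <<'E'
from lev import *
W=wcloud('w7.png')[1]; a0=lever(W); s=get_state(); print(s['joints'].round(0) if hasattr(s['joints'],'round') else s['joints'])
pv=np.array([.5106,-.0236]); t=np.array(s['tcp_pos'])
for da,off in [(0,.035),(0,.018)]+[(x,.018) for x in range(8,50,6)]+[(50,.018)]:
    a=np.radians(a0+da); u=np.array([np.cos(a),np.sin(a)]); n=np.array([-u[1],u[0]])
    q=pv+.075*u-off*n; print(da,off,q.round(4),((q-t[:2])*100).round(1), 'turn',round(a0+180+da-(s['eef_rot'][2]-90),1))
E
```

```text
lever n 549 ang [-121.6 -115.1 -108.1] rmax 0.10018480424201609
[  14.   22.   10.   -0.  -78. -167.]
0 0.035 [ 0.4471 -0.0767] [-25.6  -5.3] turn 38.0
0 0.018 [ 0.4625 -0.0839] [-24.1  -6. ] turn 38.0
8 0.018 [ 0.4714 -0.09  ] [-23.2  -6.6] turn 46.0
14 0.018 [ 0.4785 -0.0937] [-22.5  -7. ] turn 52.0
20 0.018 [ 0.486  -0.0967] [-21.7  -7.3] turn 58.0
26 0.018 [ 0.4938 -0.0989] [-21.   -7.5] turn 64.0
32 0.018 [ 0.5018 -0.1002] [-20.2  -7.6] turn 70.0
38 0.018 [ 0.5098 -0.1007] [-19.4  -7.7] turn 76.0
44 0.018 [ 0.5179 -0.1004] [-18.6  -7.6] turn 82.0
50 0.018 [ 0.5259 -0.0992] [-17.8  -7.5] turn 88.0
```

View pics/w7.png

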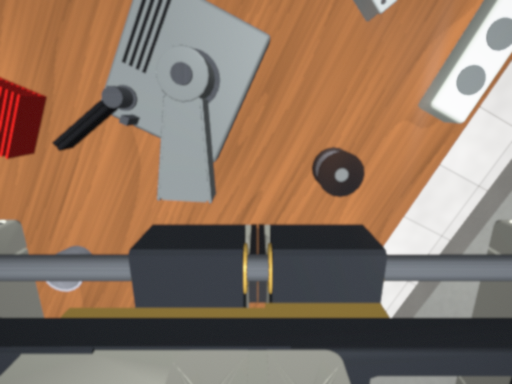

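```bash
python3 -m handwheel '[[1,-4.5,-1,0,7],[1,-9,-2,0,14],[1,-13.5,-3,0,21],[1,-18,-4,0,28],[1,-22,-5,0,34],[1,-26,-5.3,0,38],[1,-26,-5.3,-5,38],[1,-26,-5.3,-8,38]]'
python3 -m handwheel '[[1,0,0,-4,0],[1,0,0,-8,0],[1,0,0,-12,0],[1,0,0,-14.3,0],[1,0,0,-14.3,0]]'
python3 - <<'E'
from lev import *
im,W,s=wcloud('w8.png'); lever(W); print(s['joints'],s['tcp_pos'],s['eef_rot'])
E
```

```text
time_s: 12.05
tcp_pos: [0.4419, -0.0776, 0.1984]
eef_rot: [-180.0, -0.1, 154.9]
contact_force: [-0.2, -0.6, -0.1]
gripper_width: 0.0004
gripper_force: 0.0
time_s: 12.68
tcp_pos: [0.4415, -0.078, 0.0555]
eef_rot: [-179.8, -0.3, 154.9]
contact_force: [0.4, 0.7, 1.0]
gripper_width: 0.0007
gripper_force: 0.0
lever n 395 ang [-148.9 -145.    16.7] rmax 0.09820451304875755
[ 1.53012571e+01  1.06533683e+01 -3.96022368e+01 -2.42158495e-02
 -4.00904458e+01 -1.30397894e+02] [ 0.44150063 -0.07795086  0.05548058] [-179.78751508   -0.27357488  154.88428252]
```

View pics/w8.png

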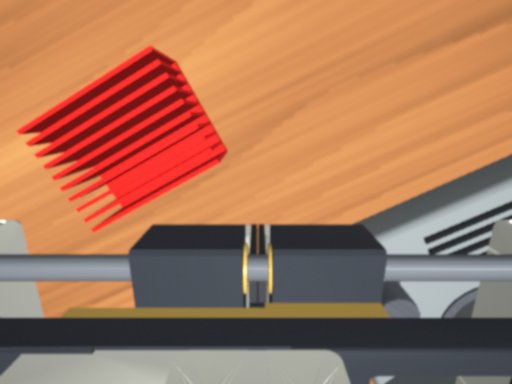

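```bash
python3 -m handwheel '[[1,1.2,-0.3,0,0],[1,2.1,-0.6,0,0],[1,3,-1.2,0,8],[1,3.7,-1.6,0,14],[1,4.5,-1.9,0,20],[1,5.2,-2.1,0,26],[1,6,-2.2,0,32],[1,6.8,-2.3,0,38]]'
python3 -m handwheel '[[1,0.8,0.1,0,6],[1,1.2,0.1,0,9],[1,1.2,0.1,0,9]]'
python3 - <<'E'
from lev import *
for cam in ['scene','side']:
    im,d=imaging.capture(cam); lever(cloud(cam,d)); save(cam+'9.png',im)
print(get_state()['time_s'])
E
```

```text
time_s: 13.72
tcp_pos: [0.5122, -0.1008, 0.0581]
eef_rot: [180.0, -0.0, -166.9]
contact_force: [-2.5, 1.1, 0.2]
gripper_width: 0.0004
gripper_force: 0.9
time_s: 14.1
tcp_pos: [0.52, -0.1009, 0.0573]
eef_rot: [179.9, -0.4, -158.2]
contact_force: [-11.1, -3.1, 6.4]
gripper_width: 0.0003
gripper_force: 5.8
lever n 83 ang [-80.9 -69.  -59.7] rmax 0.10133802498858946
lever n 63 ang [-94.  -64.   38.7] rmax 0.09693099406392071
14.2
```

```bash
python3 -m handwheel '[[1,-1,-0.4,0,0],[1,-3,-1.3,0,0],[1,-3,-1.3,5,0],[1,-3,-1.3,10,0],[1,-3,-1.3,15,0],[1,-3,-1.3,20,0],[1,-3,-1.3,22,0],[1,-3,-1.3,22,0]]'
python3 -m handwheel '[[1,5,2,0,0],[1,10,4,0,0],[1,15,6,0,0],[1,15,8,0,0],[1,15,8,0,0]]'
python3 m.py w10.png; python3 - <<'E'
from lev import *
im,W,s=wcloud('w11.png'); lever(W); print(s['tcp_pos'],s['contact_force'])
E
```

```text
time_s: 15.2
tcp_pos: [0.4951, -0.1126, 0.2802]
eef_rot: [-179.9, 0.3, -158.1]
contact_force: [0.1, -0.2, -1.1]
gripper_width: 0.0001
gripper_force: 0.0
time_s: 15.82
tcp_pos: [0.6435, -0.0314, 0.276]
eef_rot: [180.0, -0.1, -158.0]
contact_force: [-0.4, -0.3, 0.9]
gripper_width: 0.0004
gripper_force: 0.0
((24.84891700744629, -55.15223693847656), (68.65785217285156, 179.0394287109375), 23.339017868041992)
55 567 [-90.7 -67.1 -42.6]
70 595 [-86.8 -67.2 -46.3]
85 625 [-84.3 -66.8 -48.7]
100 658 [-82.5 -66.9 -50.5]
115 689 [-81.1 -67.  -51.7]
130 720 [-80.1 -67.1 -52.7]
145 267 [-79.6 -67.2 -53.3]
ext ((564.5569458007812, 36.8330192565918), (170.1902618408203, 179.16319274902344), 1.0108634233474731)
lever 1568 ((552.8289184570312, -53.12873840332031), (76.46479797363281, 111.6738510131836), 24.308998107910156) 15.825
lever n 688 ang [-75.1 -68.1  32.6] rmax 0.10082873239608749
[ 0.6432168  -0.03218092  0.27682068] [ 0.09228192 -0.00456194 -0.07689598]
```

View pics/w11.png

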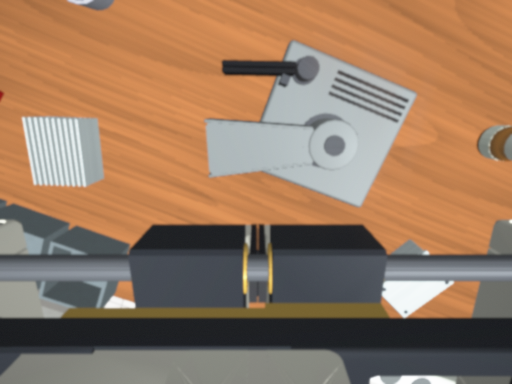

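```bash
cat > l2.py <<'E'
from h import *
pv=np.array([.5106,-.0236])
def f(W,a0):
    l=sel(W,[.4,-.2,.072],[.62,.02,.080])[:,:2]-pv; r_=np.hypot(*l.T); a=np.degrees(np.arctan2(l[:,1],l[:,0]))
    k=(r_>.04)&(r_<.103)&(abs(a-a0)<14); l=l[k]; (w,h),g=cv2.minAreaRect((l*1000).astype(np.float32))[1:]
    d=cv2.fitLine(l.astype(np.float32),cv2.DIST_L2,0,0.001,.001).ravel(); print(len(l),'med',np.median(a[k]).round(1),'rect',w,h,g,'line',np.degrees(np.arctan2(d[1],d[0])), 'mid',(l.mean(0)+pv).round(4))
E
python3 - <<'E'
from l2 import *
f(np.load('sceneW.npy'),-115);f(np.load('sideW.npy'),-115)
f(wcloud()[1],-67)
for cam in ['scene','side']:
    im,d=imaging.capture(cam); f(cloud(cam,d),-67)
E
```

```text
41 med -114.1 rect 56.390323638916016 14.562821388244629 60.719459533691406 line 62.554127 mid [ 0.4826 -0.0852]
44 med -119.8 rect 60.60725402832031 12.644702911376953 63.71586608886719 line 62.733685 mid [ 0.4753 -0.0867]
681 med -69.1 rect 14.038110733032227 60.43109893798828 21.712186813354492 line -68.59703 mid [ 0.5356 -0.0883]
57 med -66.3 rect 16.644184112548828 59.92442321777344 21.584619522094727 line -69.630135 mid [ 0.5385 -0.0872]
36 med -72.2 rect 13.548989295959473 58.30696487426758 19.473020553588867 line -68.29279 mid [ 0.5318 -0.0884]
```

```bash
python3 -c "
from plant import r
print(r.close_job())"
```

```text
the job is handed in; nothing more can be done
None
```

The job is handed in at about 16 s of the 64 s. The nozzle measures about 1° (7 mm at most) off the middle of the finned aluminium heat sink. The damper lever measures about 0.85 rad, and it pushed back with about 11 N, which fits resting on its stop. The extractor showed no measurable shift and the arm was clear of everything. The hand-in call returned no verdict.

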